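Stand the reagent bottles in their own stands

TASK

Put the four screw-cap bottles away, one to a stand: the largest bottle in the largest stand, the second largest in the second largest, and so on down to the small vial in the smallest stand, each set down upright inside the stand's rim. Keep the bottles upright and do not drop them, and leave the petri dish and the timer where they are.

Things in the scene. Friction and masses are not known exactly. Their poses are not given: they have to be found in the camera images.
- bottle_large: The largest screw-cap bottle, white body and blue cap, standing upright and loose: round, 64 mm across the body, 135 mm tall in all; the screw cap on top is 44 mm across and 18 mm high. Below the cap the shoulder slopes out to the full body width. It can be gripped by the cap or by the body. Origin: centre of the underside; z up along the bottle.
- bottle_medium: The second largest screw-cap bottle, brown body and black cap, standing upright and loose: round, 56 mm across the body, 118 mm tall in all; the screw cap on top is 38 mm across and 18 mm high. Below the cap the shoulder slopes out to the full body width. It can be gripped by the cap or by the body. Origin: centre of the underside; z up along the bottle.
- bottle_small: The third largest screw-cap bottle, white body and red cap, standing upright and loose: round, 48 mm across the body, 96 mm tall in all; the screw cap on top is 34 mm across and 18 mm high. Below the cap the shoulder slopes out to the full body width. It can be gripped by the cap or by the body. Origin: centre of the underside; z up along the bottle.
- vial: The smallest screw-cap bottle, a small vial, red body and white cap, standing upright and loose: round, 24 mm across the body, 48 mm tall in all; the screw cap on top is 24 mm across and 12 mm high. The cap is as wide as the body. It can be gripped by the cap or by the body. Origin: centre of the underside; z up along the bottle.
- stand_large: Largest of four plain aluminium bottle stands of the same pattern, fixed to the worktop: a round flange 110 mm across and 4 mm thick with a raised round rim of inner diameter 84 mm, wall 4 mm, its top 16 mm above the worktop, round a flat well floor 5 mm above the worktop. Origin: centre of the underside on the worktop; z up.
- stand_medium: Second largest of four plain aluminium bottle stands of the same pattern, fixed to the worktop: a round flange 98 mm across and 4 mm thick with a raised round rim of inner diameter 74 mm, wall 4 mm, its top 16 mm above the worktop, round a flat well floor 5 mm above the worktop. Origin: centre of the underside on the worktop; z up.
- stand_small: Third largest of four plain aluminium bottle stands of the same pattern, fixed to the worktop: a round flange 86 mm across and 4 mm thick with a raised round rim of inner diameter 64 mm, wall 4 mm, its top 16 mm above the worktop, round a flat well floor 5 mm above the worktop. Origin: centre of the underside on the worktop; z up.
- stand_vial: Smallest of four plain aluminium bottle stands of the same pattern, fixed to the worktop: a round flange 58 mm across and 4 mm thick with a raised round rim of inner diameter 40 mm, wall 4 mm, its top 16 mm above the worktop, round a flat well floor 5 mm above the worktop. Origin: centre of the underside on the worktop; z up.
- petri_dish: Clear covered petri dish, 61 mm across, 16 mm high, lying loose among the bottles; to be left alone. Origin: centre of the underside.
- timer: White bench timer standing loose among the bottles, 24 x 72 mm on the ground and 60 mm high; to be left alone. Origin: centre of the underside; y along its width.

How it is judged:
At the end, for the whole second after the job is handed in: Each bottle stands in the stand of its own size rank: within 12 mm of the stand's centre, its underside on the well floor (2 to 9 mm above the worktop), upright within 0.1 rad, released and at rest (horizontal distance between bottle_large and stand_large below 0.012 m and z of bottle_large in the frame of stand_large between 0.002 and 0.009 m and angle between each of bottle_large, bottle_medium, bottle_small, vial's own z axis and vertical below 0.1 rad and linear speed of each of bottle_large, bottle_medium, bottle_small, vial below 0.02 m/s and horizontal distance between bottle_medium and stand_medium below 0.012 m and z of bottle_medium in the frame of stand_medium between 0.002 and 0.009 m and horizontal distance between bottle_small and stand_small below 0.012 m and z of bottle_small in the frame of stand_small between 0.002 and 0.009 m and horizontal distance between vial and stand_vial below 0.012 m and z of vial in the frame of stand_vial between 0.002 and 0.009 m); the robot touches nothing.
It fails at once if a bottle is tipped more than 0.6 rad (angle between any of bottle_large, bottle_medium, bottle_small, vial's own z axis and vertical above 0.6 rad).
It fails at once if a bottle is dropped or thrown (moves faster than 0.7 m/s out of the fingers) ((linear speed of bottle_large above 0.7 m/s and contact force between the fingers and bottle_large below 0.05 N) or (linear speed of bottle_medium above 0.7 m/s and contact force between the fingers and bottle_medium below 0.05 N) or (linear speed of bottle_small above 0.7 m/s and contact force between the fingers and bottle_small below 0.05 N) or (linear speed of vial above 0.7 m/s and contact force between the fingers and vial below 0.05 N)).
It fails at once if the petri dish or the timer is moved more than 30 mm (distance of any of petri_dish, timer from where it was at the start of the episode above 0.03 m).
It also fails if it takes over 99 s, if anything falls off the work surface, if the arm or the gripper's body presses on something with over 40 N, if the wrist force passes 120 N, or if a joint passes its speed limit or range.

ROBOT

A 7-joint arm with a two-finger parallel gripper is mounted at the origin on a cart in front of the work surface, level with it; the furniture and walls round the work are solid. World frame = base frame: x ahead of the robot, y to its left, z up, the work surface at z = 0. Lengths are in m, angles in rad, forces in N, time in s.
With the tool pointing down it reaches from about 0.4 to 0.875 m from the base axis. Payload 19.3 kg.
Tool frame: the origin (TCP) lies midway between the tips of the shut fingers; the grasp point (between the pads) lies bot.pinch_z behind it (bot.pinch_z is the distance from the TCP to the grasp point, in m); z points along the fingers, y is the line along which they close (so a half turn about z gives the same grasp; the last joint's range is limited). The gripper opens to 85 mm and grips with 20 to 120 N. Pads are 22 mm wide; open, the fingers measure 114 mm over their backs; the gripper's body (76 mm by 85 mm) begins 54 mm behind the grasp point. The pads swing forward as they close: fully open they stand 13 mm farther back than shut.
Start: joints at [1.273, 0.521, -0.036, 1.599, 0.021, 1.021, -0.113], TCP at [0.141, -0.609, 0.231] pointing down, gripper open.
Joint ranges: [-2.91, 2.91], [-0.3, 2.13], [-1.5, 1.42], [0.17, 2.43], [-1.26, 4.41], [0.16, 1.93], [-2.52, 2.52]. Speed limits (rad/s): [1.89, 1.89, 2.39, 2.39, 3.01, 3.01, 3.01].

INTERFACE

Orientations are given as [roll, pitch, yaw] about the fixed x, y, z axes, in that order (R = Rz(yaw) Ry(pitch) Rx(roll)).
In Python, from workcell import readout, grab_frame, camera_info, workorder, bot gives the robot as it stands. The module is installed in compiled form; this text tells all that it offers.
- The arm moves only by the tool drive_tool, never from a script. Its argument "targets" is a list of rows, each an object of numbers: "dx", "dy", "dz": the shift along the tool's x, y, z as a fraction of full scale; "yaw": the turn about the tool's z as a fraction of full scale; "fingers": the closure, from 0 (fully open) to 1 (shut). In form: [{"dx": .., "dy": .., "dz": .., "yaw": .., "fingers": ..}, ...]. A call has 1 to 20 rows; each row shifts and turns the commanded pose from where the row before left it, along the tool's axes as they then stand; what a row does not reach is not made up. Full scale, the value 1, is 0.1 m for a shift and 90 degrees for a turn. A row lasts 1/10 s, in which the tool goes at most 50 mm and 8.59 degrees, less where a joint would pass 70% of its speed; a pose out of reach is approached as far as the arm can. A call with a number of a shift or a turn outside -1 to 1 is refused whole. A call with a gripper value outside its range is refused whole. The fingers move at their own pace and stop on an object; "squeeze" is the grip in N (left out, the last holds). Time passes only in rows, so rows that do not move let the fingers close. It gives the time, the measured TCP pose, the force, the opening and the grip force at its end, in the units of the state.
- readout.observe(): the state, without advancing time (a new reading comes with each control period).
- grab_frame(name): name is "side" or "top"; returns the picture (480x640x3 uint8, blue, green, red); there is no depth.
- camera_info(name): a dict with "fx", "fy", "cx", "cy" (pixels), "D" ([k1, k2, p1, p2, k3] as OpenCV has them; the pictures are not rectified), "T" (4x4, takes a point from camera to world coordinates). Camera axes: x right, y up, looking along -z (the intrinsics and any distortion apply to the point x, -y, -z); pixel columns grow to the right and rows downward; lengths in m; the calibration is good to about 2 mm. A picture is of the moment at which its call begins. camera_info takes no time and is no camera call.
- workorder.job_done(): hands the job in; it is judged then, once.
The state is a dict: "clock": time; "qpos": joint angles; "qd": joint speeds; "joint_efforts": joint torques, N m; "position": TCP position; "tool_rot": TCP orientation; "force": force on the tool from outside, world axes, zero at the start; "moment": the same for the moment, N m; "grip_width": finger opening in m; "finger_force": force on a finger pad.
Only numpy, scipy, OpenCV 4.12 (cv2) and the standard library are available. Lean on these libraries where they do the work, as an engineer would, in place of code of your own. Each camera call takes 0.05 s, during which the arm holds its last target. There are 200 camera calls.

## Working session

There is one attempt and no reset: what is moved stays moved. The work goes in short steps, Python scripts to look and compute and a tool call to move; the robot and the scene stay as the last step left them, time stands still between calls to the robot, and variables do not carry over. Pictures are saved under pics/ and viewed, at most 14 in all, crops included, and the job is handed in when it is done.

Besides the shell and the picture viewer there is one more tool, called after ">>>" in YAML: its name, and indented under it one key for each argument. drive_tool: Moves the arm, as the interface text tells. Shift numbers are shares of 0.1 m and turn numbers shares of 90 degrees, none past 1 either way. Its arguments: {"type":"object","properties":{"targets":{"type":"array","items":{"type":"object","properties":{"dx":{"type":"number","minimum":-1,"maximum":1},"dy":{"type":"number","minimum":-1,"maximum":1},"dz":{"type":"number","minimum":-1,"maximum":1},"yaw":{"type":"number","minimum":-1,"maximum":1},"fingers":{"type":"number"}}}},"squeeze":{"type":"number"}},"required":["targets"]}

```bash
mkdir -p pics; python3 - <<'E'
from workcell import readout, grab_frame, camera_info, bot
import cv2
for n in("top","side"):
    cv2.imwrite(f"pics/{n}0.png",grab_frame(n)); c=camera_info(n); print(n,c)
s=readout.observe(); print(s["clock"],s["position"],s["tool_rot"],s["grip_width"],s["qpos"],bot.pinch_z)
E
```

```text
top {'fx': 442.92972703762564, 'fy': 442.92972703762564, 'cx': 320.4845080216809, 'cy': 240.7374009150717, 'D': array([-0.10139482,  0.        ,  0.        ,  0.        ,  0.        ]), 'T': array([[-0.00773273,  0.99444956, -0.10492985,  0.42458694],
       [-0.99971685, -0.01004955, -0.02156902, -0.00879346],
       [-0.0225038 ,  0.10473335,  0.9942457 ,  0.94738307],
       [ 0.        ,  0.        ,  0.        ,  1.        ]])}
side {'fx': 446.32844390767974, 'fy': 446.32844390767974, 'cx': 329.9718973032841, 'cy': 240.7956373672074, 'D': array([-0.04420055,  0.        ,  0.        ,  0.        ,  0.        ]), 'T': array([[ 9.98414407e-01,  2.97543376e-02, -4.77844331e-02,
         4.55069321e-01],
       [-5.62875480e-02,  5.37063101e-01, -8.41662009e-01,
        -9.24270892e-01],
       [ 6.20160315e-04,  8.43017144e-01,  5.37886336e-01,
         6.40634253e-01],
       [ 0.00000000e+00,  0.00000000e+00,  0.00000000e+00,
         1.00000000e+00]])}
0.1 [ 0.14104849 -0.60857986  0.23078689] [-3.14057470e+00  9.12183767e-05  2.27772408e-01] 0.08522398716190603 [ 1.27277556  0.52197199 -0.0363098   1.59991091  0.02121336  1.02111704
 -0.1128284 ] 0.0187
```

View pics/top0.png

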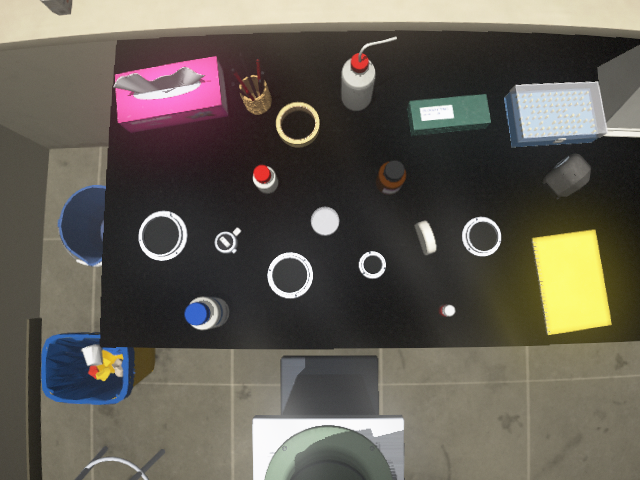

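View pics/side0.png

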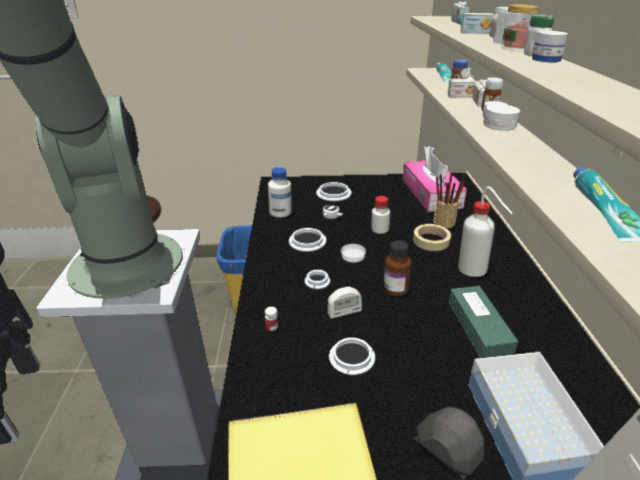

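The top view shows stands at about (162,236), (290,275), (372,264) and (482,237). The caps are blue (197,313), black (393,171), red (262,174) and white (449,311). The dish is at (325,221) and the timer at (427,238). I'll measure these next.

```bash
cat > h.py <<'E'
import cv2, numpy as np
from workcell import readout, grab_frame, camera_info
def cam(n):
    c=camera_info(n); return np.array([[c["fx"],0,c["cx"]],[0,c["fy"],c["cy"]],[0,0,1.]]),np.array(c["D"]),np.array(c["T"])
def ray(n,px,z):
    K,D,T=cam(n); p=cv2.undistortPoints(np.float64(px).reshape(-1,1,2),K,D)[:,0]
    d=np.c_[p[:,0],-p[:,1],-np.ones(len(p))]@T[:3,:3].T
    return T[:3,3]+d*((z-T[2,3])/d[:,2])[:,None]
def circ(P):  # least-squares circle
    A=np.c_[2*P[:,:2],np.ones(len(P))]; s=np.linalg.lstsq(A,(P[:,:2]**2).sum(1),rcond=None)[0]
    return s[:2],2*np.sqrt(s[2]+s[0]**2+s[1]**2)
def blobs(n,mask,box,z,amin=15):
    """contours in box(x0,y0,x1,y1), cast to plane z, circle-fitted (outer and hole)"""
    m=np.zeros_like(mask); x0,y0,x1,y1=box; m[y0:y1,x0:x1]=mask[y0:y1,x0:x1]
    cs,h=cv2.findContours(m,cv2.RETR_CCOMP,cv2.CHAIN_APPROX_NONE)
    for c,hh in zip(cs,h[0] if cs else []):
        if cv2.contourArea(c)<amin: continue
        ctr,d=circ(ray(n,c,z)); print("hole" if hh[3]>=0 else "outer",cv2.contourArea(c),"px",cv2.minEnclosingCircle(c)[0],"xy",ctr.round(4),"d",round(d,4))
E
python3 - <<'E'
from h import *
im=cv2.imread("pics/top0.png"); hsv=cv2.cvtColor(im,cv2.COLOR_BGR2HSV)
w=((hsv[...,1]<60)&(hsv[...,2]>110)).astype(np.uint8)*255
r=(((hsv[...,0]<10)|(hsv[...,0]>170))&(hsv[...,1]>150)&(hsv[...,2]>90)).astype(np.uint8)*255
b=((abs(hsv[...,0].astype(int)-112)<12)&(hsv[...,1]>140)&(hsv[...,2]>70)).astype(np.uint8)*255
for x,y in((162,236),(290,275),(372,264),(482,237)):
    for z in(.004,.016): print("stand",x,z); blobs("top",w,(x-33,y-33,x+33,y+33),z,60)
print("blue");blobs("top",b,(170,290,235,340),.135)
print("red");blobs("top",r,(240,155,285,200),.096)
print("vialw");blobs("top",w,(435,298,465,325),.048)
print("timer",);blobs("top",w,(405,210,445,262),.06)
print("dish");blobs("top",w,(305,200,345,240),.016)
def pr(p,s=5): return cv2.resize(p,None,fx=s,fy=s,interpolation=cv2.INTER_CUBIC)
g=lambda x,y:im[y-22:y+22,x-22:x+22]
cv2.imwrite("pics/crop.png",np.vstack([np.hstack([pr(g(393,175),6),pr(g(200,313),6),pr(g(449,311),6)]),np.hstack([pr(g(262,177),6),pr(g(482,237),6),pr(g(372,264),6)])]))
E
```

```text
stand 162 0.004
outer 1864.0 px (162.5, 235.5) xy [0.5399 0.3586] d 0.1091
hole 1117.0 px (160.42489624023438, 234.97825622558594) xy [0.5407 0.3636] d 0.0846
stand 162 0.016
outer 1864.0 px (162.5, 235.5) xy [0.5384 0.3539] d 0.1078
hole 1117.0 px (160.42489624023438, 234.97825622558594) xy [0.5392 0.3589] d 0.0835
stand 290 0.004
outer 1616.5 px (289.6739196777344, 275.0) xy [0.4516 0.0778] d 0.0968
hole 964.5 px (289.3714294433594, 275.0) xy [0.4516 0.0786] d 0.0748
stand 290 0.016
outer 1616.5 px (289.6739196777344, 275.0) xy [0.4513 0.0767] d 0.0956
hole 964.5 px (289.3714294433594, 275.0) xy [0.4513 0.0775] d 0.0738
stand 372 0.004
outer 553.5 px (372.0, 264.5) xy [ 0.4723 -0.0975] d 0.0566
hole 282.5 px (372.375, 264.2291564941406) xy [ 0.4727 -0.0982] d 0.0405
stand 372 0.016
outer 553.5 px (372.0, 264.5) xy [ 0.4717 -0.0964] d 0.0559
hole 282.5 px (372.375, 264.2291564941406) xy [ 0.4721 -0.0971] d 0.04
stand 482 0.004
outer 1180.5 px (481.2368469238281, 236.23684692382812) xy [ 0.5307 -0.3351] d 0.0848
hole 682.5 px (483.15216064453125, 235.8478240966797) xy [ 0.5313 -0.3398] d 0.0646
stand 482 0.016
outer 1180.5 px (481.2368469238281, 236.23684692382812) xy [ 0.5293 -0.331 ] d 0.0837
hole 682.5 px (483.15216064453125, 235.8478240966797) xy [ 0.5299 -0.3356] d 0.0637
blue
outer 381.5 px (195.57473754882812, 313.8985900878906) xy [0.3775 0.2408] d 0.0411
red
outer 206.0 px (261.4599914550781, 173.4600067138672) xy [0.6503 0.1255] d 0.0334
vialw
outer 105.0 px (448.3846130371094, 310.0) xy [ 0.3761 -0.2463] d 0.0236
timer
outer 312.5 px (424.35870361328125, 237.45652770996094) xy [ 0.5232 -0.2017] d 0.0488
dish
outer 606.0 px (324.59234619140625, 220.64735412597656) xy [0.5659 0.0025] d 0.0594
```

View pics/crop.png

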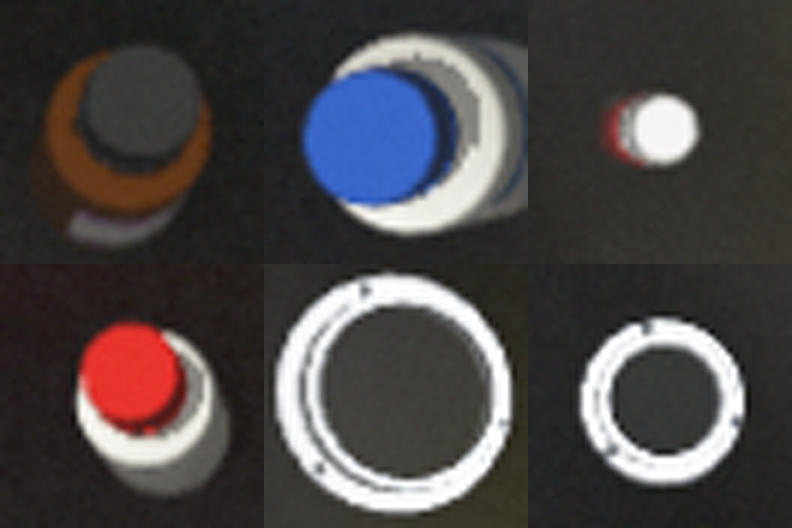

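```bash
python3 - <<'E'
from h import *
im=cv2.imread("pics/top0.png")
k=im.max(2)
for t in(62,75):
    m=((im.max(2).astype(int)-im.min(2)<14)&(k>45)&(k<t+40)).astype(np.uint8)*255
    print(t);blobs("top",m,(375,152,412,190),.118,100)
print(ray("top",[[393.9,169.6]],.118),ray("top",[[449.2,310.2]],.048))
K,D,T=cam("side");W=np.linalg.inv(T)
F=np.diag([1,-1,-1.])
s=cv2.imread("pics/side0.png")
for n,p in dict(blue=(.3775,.2408,.135),black=(*ray("top",[[393.9,169.6]],.118)[0,:2],.118),red=(.6503,.1255,.096),vial=(*ray("top",[[449.2,310.2]],.048)[0,:2],.048),SL=(.5397,.3587,.016),SM=(.4515,.0777,.016),SS=(.5303,-.3353,.016),SV=(.4722,-.0973,.016)).items():
    c=F@(W[:3,:3]@np.array(p)+W[:3,3]); u=cv2.projectPoints(c[None],np.zeros(3),np.zeros(3),K,D)[0].ravel(); print(n,p,u.round(1)); 
    cv2.circle(s,tuple(int(round(a*8)) for a in u),8,(0,255,0),1,shift=3)
cv2.imwrite("pics/chk.png",cv2.resize(s[160:385,220:420],None,fx=2.6,fy=2.6))
E
```

```text
62
outer 252.5 px (394.0909118652344, 170.18182373046875) xy [ 0.6481 -0.1335] d 0.0352
75
outer 252.5 px (394.0909118652344, 170.18182373046875) xy [ 0.6481 -0.1335] d 0.0352
[[ 0.64796303 -0.13278164  0.118     ]] [[ 0.37589785 -0.24805648  0.048     ]]
blue (0.3775, 0.2408, 0.135) [278.8 170.5]
black (np.float64(0.6479630291920252), np.float64(-0.13278163560968503), 0.118) [398.8 245.3]
red (0.6503, 0.1255, 0.096) [380.9 199.3]
vial (np.float64(0.375897847961008), np.float64(-0.24805648383276518), 0.048) [270.8 310.7]
SL (0.5397, 0.3587, 0.016) [333.7 189. ]
SM (0.4515, 0.0777, 0.016) [307.1 236.5]
SS (0.5303, -0.3353, 0.016) [352.1 351.6]
SV (0.4722, -0.0973, 0.016) [317.1 276.2]
```

View pics/chk.png

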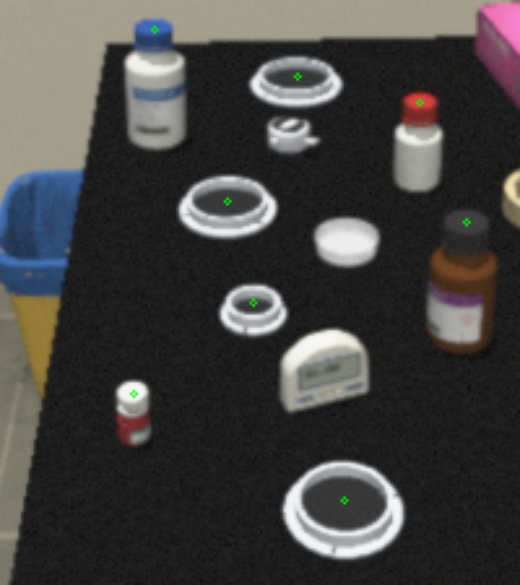

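>>> drive_tool:
  targets:
    - {"yaw":-0.095,"fingers":0}
    - {"yaw":-0.095}
    - {"yaw":-0.095}
    - {"yaw":-0.095}
    - {"yaw":-0.095}
    - {"yaw":-0.095}
    - {"yaw":-0.095}
    - {"yaw":-0.095}
    - {"yaw":-0.095}
    - {"dz":0}
  squeeze: 40

```text
invalid input
```

The projected points fall on all four cap tops and all four stand rims in the side view, so the two views agree. The move was refused, so I'll give every key in each row.

>>> drive_tool:
  targets:
    - {"dx":0,"dy":0,"dz":0,"yaw":-0.095,"fingers":0}
    - {"dx":0,"dy":0,"dz":0,"yaw":-0.095,"fingers":0}
    - {"dx":0,"dy":0,"dz":0,"yaw":-0.095,"fingers":0}
    - {"dx":0,"dy":0,"dz":0,"yaw":-0.095,"fingers":0}
    - {"dx":0,"dy":0,"dz":0,"yaw":-0.095,"fingers":0}
    - {"dx":0,"dy":0,"dz":0,"yaw":-0.095,"fingers":0}
    - {"dx":0,"dy":0,"dz":0,"yaw":-0.095,"fingers":0}
    - {"dx":0,"dy":0,"dz":0,"yaw":-0.095,"fingers":0}
    - {"dx":0,"dy":0,"dz":0,"yaw":-0.095,"fingers":0}
    - {"dx":0,"dy":0,"dz":0,"yaw":0,"fingers":0}
  squeeze: 40

```text
clock: 1.1
position: [0.1409, -0.6087, 0.2309]
tool_rot: [3.141, -0.001, 1.573]
force: [-0.6, 0.3, 0.4]
grip_width: 0.0854
finger_force: 0.0
```

>>> drive_tool:
  targets:
    - {"dx":0.3,"dy":0.195,"dz":0,"yaw":0,"fingers":0}
    - {"dx":0.3,"dy":0.195,"dz":0,"yaw":0,"fingers":0}
    - {"dx":0.3,"dy":0.195,"dz":0,"yaw":0,"fingers":0}
    - {"dx":0.3,"dy":0.195,"dz":0,"yaw":0,"fingers":0}
    - {"dx":0.3,"dy":0.195,"dz":0,"yaw":0,"fingers":0}
    - {"dx":0.3,"dy":0.195,"dz":0,"yaw":0,"fingers":0}
    - {"dx":0.3,"dy":0.195,"dz":0,"yaw":0,"fingers":0}
    - {"dx":0.3,"dy":0.195,"dz":0,"yaw":0,"fingers":0}
    - {"dx":0.3,"dy":0.195,"dz":0,"yaw":0,"fingers":0}
    - {"dx":0.3,"dy":0.195,"dz":0,"yaw":0,"fingers":0}
    - {"dx":0.3,"dy":0.2,"dz":0,"yaw":0,"fingers":0}
    - {"dx":0.3,"dy":0.2,"dz":0,"yaw":0,"fingers":0}
    - {"dx":0,"dy":0,"dz":0.4,"yaw":0,"fingers":0}
    - {"dx":0,"dy":0,"dz":0.4,"yaw":0,"fingers":0}
    - {"dx":0,"dy":0,"dz":0.4,"yaw":0,"fingers":0}
    - {"dx":0,"dy":0,"dz":0.3,"yaw":0,"fingers":0}
    - {"dx":0,"dy":0,"dz":0,"yaw":0,"fingers":0}
    - {"dx":0,"dy":0,"dz":0,"yaw":0,"fingers":0}

```text
clock: 2.9
position: [0.3763, -0.2487, 0.0818]
tool_rot: [-3.141, -0.0, 1.569]
force: [0.0, 0.3, 0.5]
grip_width: 0.0853
finger_force: 0.0
```

>>> drive_tool:
  targets:
    - {"dx":0.005,"dy":0,"dz":0.3,"yaw":0,"fingers":0}
    - {"dx":0,"dy":0,"dz":0.2,"yaw":0,"fingers":0}
    - {"dx":0,"dy":0,"dz":0.12,"yaw":0,"fingers":0}
    - {"dx":0,"dy":0,"dz":0,"yaw":0,"fingers":0}
    - {"dx":0,"dy":0,"dz":0,"yaw":0,"fingers":0.3}
    - {"dx":0,"dy":0,"dz":0,"yaw":0,"fingers":0.5}
    - {"dx":0,"dy":0,"dz":0,"yaw":0,"fingers":0.6}
    - {"dx":0,"dy":0,"dz":0,"yaw":0,"fingers":0.7}
    - {"dx":0,"dy":0,"dz":0,"yaw":0,"fingers":0.8}
    - {"dx":0,"dy":0,"dz":0,"yaw":0,"fingers":1}
    - {"dx":0,"dy":0,"dz":0,"yaw":0,"fingers":1}
    - {"dx":0,"dy":0,"dz":0,"yaw":0,"fingers":1}
    - {"dx":0,"dy":0,"dz":0,"yaw":0,"fingers":1}

```text
clock: 4.2
position: [0.3762, -0.2485, 0.0198]
tool_rot: [3.141, 0.001, 1.571]
force: [-1.7, 0.0, 11.9]
grip_width: 0.0207
finger_force: 38.5
```

>>> drive_tool:
  targets:
    - {"dx":0,"dy":0,"dz":-0.05,"yaw":0,"fingers":1}
    - {"dx":0,"dy":0,"dz":-0.15,"yaw":0,"fingers":1}
    - {"dx":0,"dy":0,"dz":-0.3,"yaw":0,"fingers":1}
    - {"dx":0,"dy":0,"dz":-0.3,"yaw":0,"fingers":1}
    - {"dx":0,"dy":0,"dz":0,"yaw":0,"fingers":1}

```text
clock: 4.7
position: [0.3773, -0.2492, 0.1024]
tool_rot: [3.138, 0.002, 1.57]
force: [-0.3, 0.2, -0.9]
grip_width: 0.0209
finger_force: 39.0
```

```bash
python3 - <<'E'
from h import *
s=grab_frame("side"); cv2.imwrite("pics/s1.png",cv2.resize(s[190:390,180:400],None,fx=3,fy=3)); print(readout.observe()["force"])
E
```

```text
[ 0.46452013 -1.17602892 -0.65087481]
```

View pics/s1.png

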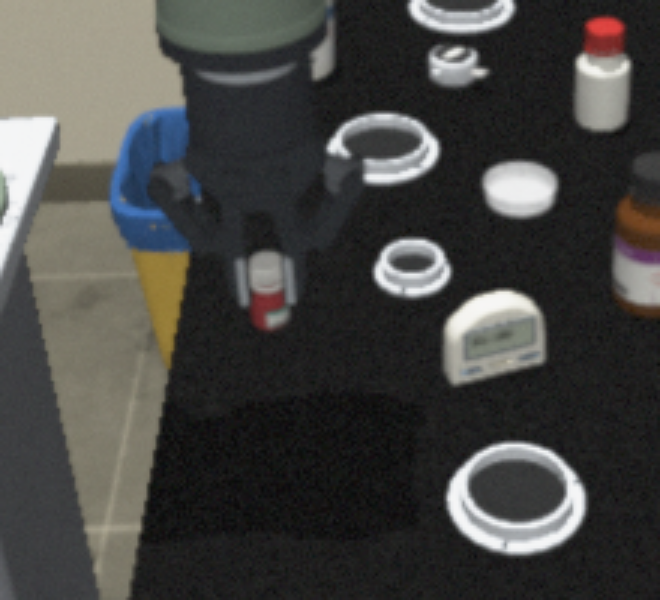

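The vial hangs upright between the pads, at about (268,285) in the crop. Next I'll carry it to its stand.

>>> drive_tool:
  targets:
    - {"dx":0.15,"dy":0.1,"dz":0,"yaw":0,"fingers":1}
    - {"dx":0.25,"dy":0.15,"dz":0,"yaw":0,"fingers":1}
    - {"dx":0.3,"dy":0.2,"dz":0,"yaw":0,"fingers":1}
    - {"dx":0.3,"dy":0.2,"dz":0,"yaw":0,"fingers":1}
    - {"dx":0.25,"dy":0.15,"dz":0,"yaw":0,"fingers":1}
    - {"dx":0.15,"dy":0.1,"dz":0,"yaw":0,"fingers":1}
    - {"dx":0.1,"dy":0.06,"dz":0,"yaw":0,"fingers":1}
    - {"dx":0,"dy":0,"dz":0.2,"yaw":0,"fingers":1}
    - {"dx":0,"dy":0,"dz":0.2,"yaw":0,"fingers":1}
    - {"dx":0,"dy":0,"dz":0,"yaw":0,"fingers":1}
    - {"dx":0,"dy":0,"dz":0,"yaw":0,"fingers":1}

```text
clock: 5.85
position: [0.4717, -0.0985, 0.0593]
tool_rot: [-3.14, -0.0, 1.571]
force: [0.1, -0.1, 0.5]
grip_width: 0.021
finger_force: 39.0
```

```bash
python3 - <<'E'
from h import *
print({k:readout.observe()[k] for k in("position","tool_rot","force","grip_width","qpos")})
E
```

```text
{'position': array([ 0.47171183, -0.09851688,  0.05927619]), 'tool_rot': array([-3.14040617e+00, -1.34567155e-04,  1.57052940e+00]), 'force': array([ 0.08349774, -0.07472219,  0.51318029]), 'grip_width': 0.020958167950995525, 'qpos': array([ 0.38659685,  0.60303363, -0.39975189,  2.08178427,  0.44391337,
        0.53958014, -0.33620007])}
```

>>> drive_tool:
  targets:
    - {"dx":0.005,"dy":0.005,"dz":0.15,"yaw":0,"fingers":1}
    - {"dx":0,"dy":0,"dz":0.1,"yaw":0,"fingers":1}
    - {"dx":0,"dy":0,"dz":0.06,"yaw":0,"fingers":1}
    - {"dx":0,"dy":0,"dz":0.025,"yaw":0,"fingers":1}
    - {"dx":0,"dy":0,"dz":0,"yaw":0,"fingers":1}
    - {"dx":0,"dy":0,"dz":0,"yaw":0,"fingers":1}
    - {"dx":0,"dy":0,"dz":0,"yaw":0,"fingers":0.7}
    - {"dx":0,"dy":0,"dz":0,"yaw":0,"fingers":0.6}
    - {"dx":0,"dy":0,"dz":0,"yaw":0,"fingers":0.5}
    - {"dx":0,"dy":0,"dz":0,"yaw":0,"fingers":0.4}
    - {"dx":0,"dy":0,"dz":0,"yaw":0,"fingers":0.4}
    - {"dx":0,"dy":0,"dz":-0.15,"yaw":0,"fingers":0.4}
    - {"dx":0,"dy":0,"dz":-0.3,"yaw":0,"fingers":0.3}
    - {"dx":0,"dy":0,"dz":-0.5,"yaw":0,"fingers":0.1}
    - {"dx":0,"dy":0,"dz":-0.5,"yaw":0,"fingers":0}
    - {"dx":0,"dy":0,"dz":-0.3,"yaw":0,"fingers":0}
    - {"dx":0,"dy":0,"dz":0,"yaw":0,"fingers":0}

```text
clock: 7.55
position: [0.4743, -0.0982, 0.2047]
tool_rot: [3.136, 0.002, 1.57]
force: [0.6, -0.7, 0.2]
grip_width: 0.0853
finger_force: 0.0
```

>>> drive_tool:
  targets:
    - {"dx":0.28,"dy":0.22,"dz":0,"yaw":0,"fingers":0}
    - {"dx":0.28,"dy":0.22,"dz":0,"yaw":0,"fingers":0}
    - {"dx":0.28,"dy":0.22,"dz":0,"yaw":0,"fingers":0}
    - {"dx":0.28,"dy":0.22,"dz":0,"yaw":0,"fingers":0}
    - {"dx":0.28,"dy":0.22,"dz":0,"yaw":0,"fingers":0}
    - {"dx":0.28,"dy":0.22,"dz":0,"yaw":0,"fingers":0}
    - {"dx":0.28,"dy":0.23,"dz":0,"yaw":0,"fingers":0}
    - {"dx":0.28,"dy":0.23,"dz":0,"yaw":0,"fingers":0}
    - {"dx":0,"dy":0,"dz":0.4,"yaw":0,"fingers":0}
    - {"dx":0,"dy":0,"dz":0.4,"yaw":0,"fingers":0}
    - {"dx":0,"dy":0,"dz":0,"yaw":0,"fingers":0}
    - {"dx":0,"dy":0,"dz":0,"yaw":0,"fingers":0}

```text
clock: 8.75
position: [0.6505, 0.1262, 0.121]
tool_rot: [-3.14, 0.0, 1.571]
force: [1.3, 0.7, 0.0]
grip_width: 0.0852
finger_force: 0.0
```

```bash
python3 - <<'E'
from h import *
im=grab_frame("top"); hsv=cv2.cvtColor(im,cv2.COLOR_BGR2HSV)
w=((hsv[...,1]<60)&(hsv[...,2]>110)).astype(np.uint8)*255
blobs("top",w,(340,232,404,296),.053,30)
s=grab_frame("side"); cv2.imwrite("pics/s2.png",np.hstack([cv2.resize(s[170:320,270:430],None,fx=2.5,fy=2.5),cv2.resize(im[225:300,335:410],(375,375))]))
E
```

```text
outer 1592.5 px (370.70635986328125, 280.5) xy [ 0.4424 -0.0857] d 0.1014
outer 714.5 px (361.3522644042969, 243.0) xy [ 0.5118 -0.0692] d 0.0704
```

View pics/s2.png

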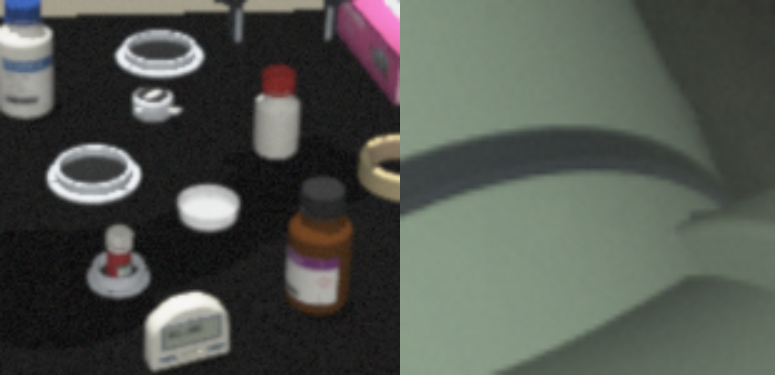

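The vial is upright in its stand. The open fingers straddle the red cap, with midpoint column about 383 against the cap at 382. I'll lower and grip the cap.

>>> drive_tool:
  targets:
    - {"dx":0,"dy":0,"dz":0.2,"yaw":0,"fingers":0}
    - {"dx":-0.005,"dy":0,"dz":0.15,"yaw":0,"fingers":0}
    - {"dx":0,"dy":0,"dz":0.08,"yaw":0,"fingers":0}
    - {"dx":0,"dy":0,"dz":0,"yaw":0,"fingers":0}
    - {"dx":0,"dy":0,"dz":0,"yaw":0,"fingers":0.3}
    - {"dx":0,"dy":0,"dz":0,"yaw":0,"fingers":0.4}
    - {"dx":0,"dy":0,"dz":0,"yaw":0,"fingers":0.5}
    - {"dx":0,"dy":0,"dz":0,"yaw":0,"fingers":0.6}
    - {"dx":0,"dy":0,"dz":0,"yaw":0,"fingers":0.7}
    - {"dx":0,"dy":0,"dz":0,"yaw":0,"fingers":1}
    - {"dx":0,"dy":0,"dz":0,"yaw":0,"fingers":1}
    - {"dx":0,"dy":0,"dz":0,"yaw":0,"fingers":1}

```text
clock: 10.05
position: [0.651, 0.1258, 0.0784]
tool_rot: [3.141, -0.0, 1.571]
force: [0.2, -0.4, 5.3]
grip_width: 0.0312
finger_force: 39.7
```

>>> drive_tool:
  targets:
    - {"dx":0,"dy":0,"dz":-0.05,"yaw":0,"fingers":1}
    - {"dx":0,"dy":0,"dz":-0.15,"yaw":0,"fingers":1}
    - {"dx":0,"dy":0,"dz":-0.3,"yaw":0,"fingers":1}
    - {"dx":0,"dy":0,"dz":-0.4,"yaw":0,"fingers":1}
    - {"dx":0,"dy":0,"dz":-0.4,"yaw":0,"fingers":1}
    - {"dx":0,"dy":0,"dz":-0.2,"yaw":0,"fingers":1}
    - {"dx":0,"dy":0,"dz":0,"yaw":0,"fingers":1}

```text
clock: 10.75
position: [0.6518, 0.1261, 0.2322]
tool_rot: [3.136, -0.001, 1.571]
force: [-0.3, -0.1, -1.8]
grip_width: 0.0313
finger_force: 40.0
```

>>> drive_tool:
  targets:
    - {"dx":-0.15,"dy":-0.08,"dz":0,"yaw":0,"fingers":1}
    - {"dx":-0.25,"dy":-0.08,"dz":0,"yaw":0,"fingers":1}
    - {"dx":-0.35,"dy":-0.08,"dz":0,"yaw":0,"fingers":1}
    - {"dx":-0.35,"dy":-0.08,"dz":0,"yaw":0,"fingers":1}
    - {"dx":-0.35,"dy":-0.08,"dz":0,"yaw":0,"fingers":1}
    - {"dx":-0.35,"dy":-0.08,"dz":0,"yaw":0,"fingers":1}
    - {"dx":-0.35,"dy":-0.08,"dz":0,"yaw":0,"fingers":1}
    - {"dx":-0.35,"dy":-0.08,"dz":0,"yaw":0,"fingers":1}
    - {"dx":-0.35,"dy":-0.08,"dz":0,"yaw":0,"fingers":1}
    - {"dx":-0.35,"dy":-0.08,"dz":0,"yaw":0,"fingers":1}
    - {"dx":-0.35,"dy":-0.08,"dz":0,"yaw":0,"fingers":1}
    - {"dx":-0.35,"dy":-0.08,"dz":0,"yaw":0,"fingers":1}
    - {"dx":-0.3,"dy":-0.08,"dz":0,"yaw":0,"fingers":1}
    - {"dx":-0.25,"dy":-0.08,"dz":0,"yaw":0,"fingers":1}
    - {"dx":-0.16,"dy":-0.09,"dz":0,"yaw":0,"fingers":1}
    - {"dx":0,"dy":0,"dz":0,"yaw":0,"fingers":1}
    - {"dx":0,"dy":0,"dz":0.4,"yaw":0,"fingers":1}
    - {"dx":0,"dy":0,"dz":0.4,"yaw":0,"fingers":1}
    - {"dx":0,"dy":0,"dz":0.2,"yaw":0,"fingers":1}
    - {"dx":0,"dy":0,"dz":0,"yaw":0,"fingers":1}

```text
clock: 12.75
position: [0.5283, -0.3339, 0.125]
tool_rot: [-3.137, -0.003, 1.572]
force: [-0.9, 0.8, -1.1]
grip_width: 0.0312
finger_force: 40.1
```

```bash
python3 - <<'E'
from h import *
s=grab_frame("side"); cv2.imwrite("pics/s3.png",cv2.resize(s[200:400,250:470],None,fx=3,fy=3)); print({k:readout.observe()[k] for k in("position","force")})
E
```

```text
{'position': array([ 0.5293397 , -0.33436421,  0.12708649]), 'force': array([ 0.18574768, -0.41205002, -0.08470329])}
```

View pics/s3.png

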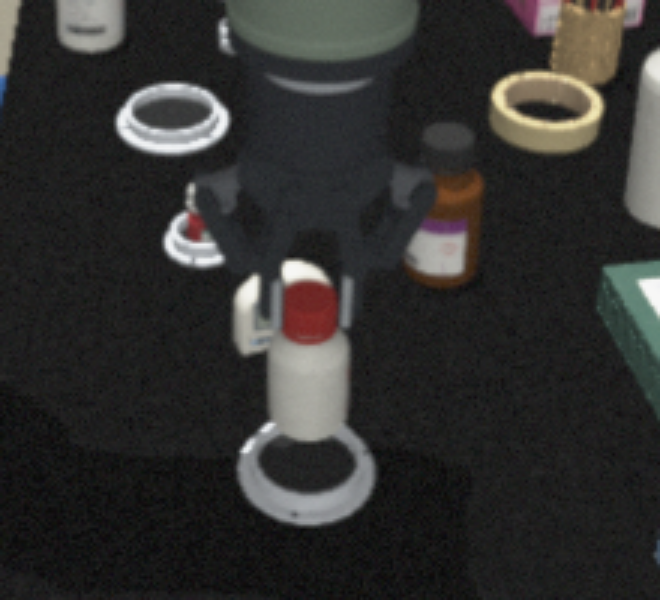

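The small bottle hangs upright over its stand. I'll lower it about 43 mm and release.

>>> drive_tool:
  targets:
    - {"dx":-0.005,"dy":0.008,"dz":0.15,"yaw":0,"fingers":1}
    - {"dx":0,"dy":0,"dz":0.12,"yaw":0,"fingers":1}
    - {"dx":0,"dy":0,"dz":0.08,"yaw":0,"fingers":1}
    - {"dx":0,"dy":0,"dz":0.05,"yaw":0,"fingers":1}
    - {"dx":0,"dy":0,"dz":0.02,"yaw":0,"fingers":1}
    - {"dx":0,"dy":0,"dz":0,"yaw":0,"fingers":1}
    - {"dx":0,"dy":0,"dz":0,"yaw":0,"fingers":1}

```text
clock: 13.5
position: [0.5306, -0.336, 0.0862]
tool_rot: [3.141, 0.0, 1.571]
force: [0.2, -0.2, -2.1]
grip_width: 0.0311
finger_force: 40.1
```

>>> drive_tool:
  targets:
    - {"dx":0,"dy":0,"dz":0.015,"yaw":0,"fingers":1}
    - {"dx":0,"dy":0,"dz":0.005,"yaw":0,"fingers":1}
    - {"dx":0,"dy":0,"dz":0,"yaw":0,"fingers":1}
    - {"dx":0,"dy":0,"dz":0,"yaw":0,"fingers":0.6}
    - {"dx":0,"dy":0,"dz":0,"yaw":0,"fingers":0.5}
    - {"dx":0,"dy":0,"dz":0,"yaw":0,"fingers":0.4}
    - {"dx":0,"dy":0,"dz":0,"yaw":0,"fingers":0.3}
    - {"dx":0,"dy":0,"dz":0,"yaw":0,"fingers":0.1}
    - {"dx":0,"dy":0,"dz":0,"yaw":0,"fingers":0}
    - {"dx":0,"dy":0,"dz":-0.2,"yaw":0,"fingers":0}
    - {"dx":0,"dy":0,"dz":-0.4,"yaw":0,"fingers":0}
    - {"dx":0,"dy":0,"dz":-0.4,"yaw":0,"fingers":0}
    - {"dx":0,"dy":0,"dz":-0.2,"yaw":0,"fingers":0}
    - {"dx":0,"dy":0,"dz":0,"yaw":0,"fingers":0}
    - {"dx":0,"dy":0,"dz":0,"yaw":0,"fingers":0}

```text
clock: 15.0
position: [0.5303, -0.3359, 0.2038]
tool_rot: [3.141, 0.0, 1.571]
force: [-0.2, -0.3, -0.9]
grip_width: 0.0853
finger_force: 0.0
```

>>> drive_tool:
  targets:
    - {"dx":0.29,"dy":0.17,"dz":0,"yaw":0,"fingers":0}
    - {"dx":0.29,"dy":0.17,"dz":0,"yaw":0,"fingers":0}
    - {"dx":0.29,"dy":0.17,"dz":0,"yaw":0,"fingers":0}
    - {"dx":0.29,"dy":0.17,"dz":0,"yaw":0,"fingers":0}
    - {"dx":0.29,"dy":0.17,"dz":0,"yaw":0,"fingers":0}
    - {"dx":0.29,"dy":0.17,"dz":0,"yaw":0,"fingers":0}
    - {"dx":0.29,"dy":0.16,"dz":0,"yaw":0,"fingers":0}
    - {"dx":0,"dy":0,"dz":0.3,"yaw":0,"fingers":0}
    - {"dx":0,"dy":0,"dz":0.3,"yaw":0,"fingers":0}
    - {"dx":0,"dy":0,"dz":0,"yaw":0,"fingers":0}
    - {"dx":0,"dy":0,"dz":0,"yaw":0,"fingers":0}

```text
clock: 16.1
position: [0.6481, -0.1328, 0.1435]
tool_rot: [-3.14, -0.0, 1.571]
force: [0.4, -0.5, 0.3]
grip_width: 0.0852
finger_force: 0.0
```

```bash
python3 - <<'E'
from h import *
s=grab_frame("side"); cv2.imwrite("pics/s4.png",cv2.resize(s[180:380,280:480],None,fx=3,fy=3)); print({k:readout.observe()[k] for k in("position","force")})
E
```

```text
{'position': array([ 0.64869996, -0.13292026,  0.14450209]), 'force': array([0.29799075, 0.02606302, 0.19202035])}
```

View pics/s4.png

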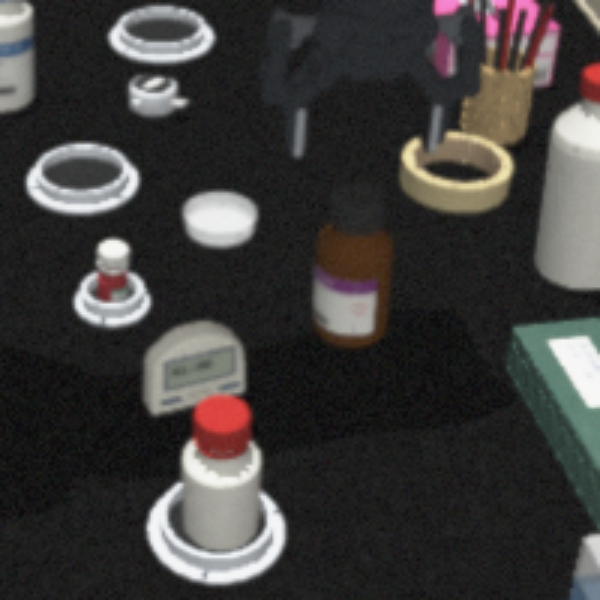

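The small bottle stands upright in its stand, and the fingers straddle the black cap. Next I'll lower and grip the medium bottle.

>>> drive_tool:
  targets:
    - {"dx":0,"dy":0,"dz":0.2,"yaw":0,"fingers":0}
    - {"dx":0,"dy":0,"dz":0.15,"yaw":0,"fingers":0}
    - {"dx":0,"dy":0,"dz":0.09,"yaw":0,"fingers":0}
    - {"dx":0,"dy":0,"dz":0,"yaw":0,"fingers":0}
    - {"dx":0,"dy":0,"dz":0,"yaw":0,"fingers":0.3}
    - {"dx":0,"dy":0,"dz":0,"yaw":0,"fingers":0.4}
    - {"dx":0,"dy":0,"dz":0,"yaw":0,"fingers":0.5}
    - {"dx":0,"dy":0,"dz":0,"yaw":0,"fingers":0.6}
    - {"dx":0,"dy":0,"dz":0,"yaw":0,"fingers":0.7}
    - {"dx":0,"dy":0,"dz":0,"yaw":0,"fingers":1}
    - {"dx":0,"dy":0,"dz":0,"yaw":0,"fingers":1}
    - {"dx":0,"dy":0,"dz":0,"yaw":0,"fingers":1}
  squeeze: 60

```text
clock: 17.35
position: [0.6489, -0.133, 0.1007]
tool_rot: [3.14, 0.0, 1.571]
force: [-1.8, -1.0, 7.7]
grip_width: 0.0356
finger_force: 59.7
```

>>> drive_tool:
  targets:
    - {"dx":0,"dy":0,"dz":-0.05,"yaw":0,"fingers":1}
    - {"dx":0,"dy":0,"dz":-0.15,"yaw":0,"fingers":1}
    - {"dx":0,"dy":0,"dz":-0.3,"yaw":0,"fingers":1}
    - {"dx":0,"dy":0,"dz":-0.3,"yaw":0,"fingers":1}
    - {"dx":0,"dy":0,"dz":0,"yaw":0,"fingers":1}
    - {"dx":0.12,"dy":-0.11,"dz":0,"yaw":0,"fingers":1}
    - {"dx":0.2,"dy":-0.19,"dz":0,"yaw":0,"fingers":1}
    - {"dx":0.3,"dy":-0.28,"dz":0,"yaw":0,"fingers":1}
    - {"dx":0.3,"dy":-0.28,"dz":0,"yaw":0,"fingers":1}
    - {"dx":0.3,"dy":-0.28,"dz":0,"yaw":0,"fingers":1}
    - {"dx":0.3,"dy":-0.28,"dz":0,"yaw":0,"fingers":1}
    - {"dx":0.25,"dy":-0.23,"dz":0,"yaw":0,"fingers":1}
    - {"dx":0.2,"dy":-0.19,"dz":0,"yaw":0,"fingers":1}
    - {"dx":0.14,"dy":-0.13,"dz":0,"yaw":0,"fingers":1}
    - {"dx":0,"dy":0,"dz":0,"yaw":0,"fingers":1}
    - {"dx":0,"dy":0,"dz":0.2,"yaw":0,"fingers":1}
    - {"dx":0,"dy":0,"dz":0.2,"yaw":0,"fingers":1}
    - {"dx":0,"dy":0,"dz":0,"yaw":0,"fingers":1}
    - {"dx":0,"dy":0,"dz":0,"yaw":0,"fingers":1}

```text
clock: 19.25
position: [0.4516, 0.078, 0.1402]
tool_rot: [-3.141, 0.0, 1.571]
force: [0.3, -0.5, -1.5]
grip_width: 0.0354
finger_force: 60.5
```

```bash
python3 - <<'E'
from h import *
s=grab_frame("side"); cv2.imwrite("pics/s5.png",cv2.resize(s[150:350,230:430],None,fx=3,fy=3)); print({k:readout.observe()[k] for k in("position","force")})
E
```

```text
{'position': array([0.45193995, 0.07809685, 0.14059354]), 'force': array([-0.49152514, -0.04005362, -1.347997  ])}
```

View pics/s5.png

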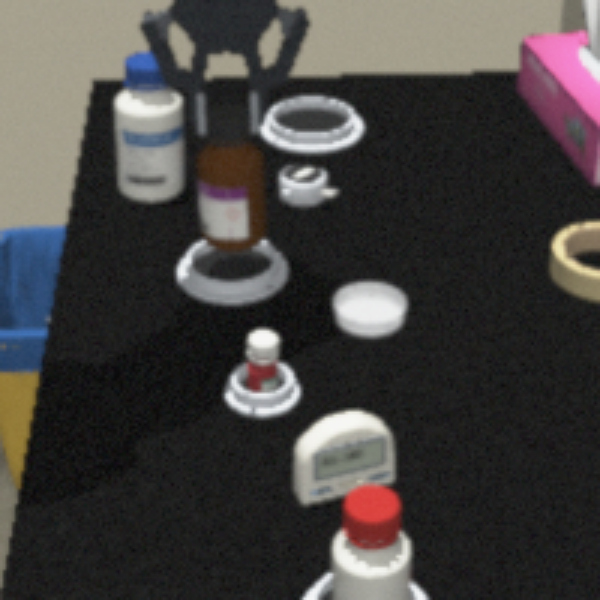

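The medium bottle is upright over its stand, at about (232,195) in the crop. I'll lower and release.

>>> drive_tool:
  targets:
    - {"dx":0,"dy":-0.002,"dz":0.12,"yaw":0,"fingers":1}
    - {"dx":0,"dy":0,"dz":0.1,"yaw":0,"fingers":1}
    - {"dx":0,"dy":0,"dz":0.07,"yaw":0,"fingers":1}
    - {"dx":0,"dy":0,"dz":0.04,"yaw":0,"fingers":1}
    - {"dx":0,"dy":0,"dz":0.01,"yaw":0,"fingers":1}
    - {"dx":0,"dy":0,"dz":0,"yaw":0,"fingers":1}
    - {"dx":0,"dy":0,"dz":0,"yaw":0,"fingers":1}

```text
clock: 20.0
position: [0.4511, 0.0782, 0.1058]
tool_rot: [-3.141, 0.0, 1.571]
force: [-1.6, 0.1, 1.2]
grip_width: 0.0353
finger_force: 60.8
```

>>> drive_tool:
  targets:
    - {"dx":0,"dy":0,"dz":0,"yaw":0,"fingers":0.6}
    - {"dx":0,"dy":0,"dz":0,"yaw":0,"fingers":0.5}
    - {"dx":0,"dy":0,"dz":0,"yaw":0,"fingers":0.4}
    - {"dx":0,"dy":0,"dz":0,"yaw":0,"fingers":0.3}
    - {"dx":0,"dy":0,"dz":0,"yaw":0,"fingers":0.1}
    - {"dx":0,"dy":0,"dz":0,"yaw":0,"fingers":0}
    - {"dx":0,"dy":0,"dz":-0.2,"yaw":0,"fingers":0}
    - {"dx":0,"dy":0,"dz":-0.4,"yaw":0,"fingers":0}
    - {"dx":0,"dy":0,"dz":-0.4,"yaw":0,"fingers":0}
    - {"dx":0,"dy":0,"dz":0,"yaw":0,"fingers":0}
    - {"dx":0,"dy":0,"dz":0,"yaw":0,"fingers":0}

```text
clock: 21.1
position: [0.4515, 0.0779, 0.2063]
tool_rot: [3.14, 0.0, 1.57]
force: [-0.6, 1.0, -1.0]
grip_width: 0.0855
finger_force: 0.0
```

>>> drive_tool:
  targets:
    - {"dx":0.27,"dy":-0.12,"dz":0,"yaw":0,"fingers":0}
    - {"dx":0.27,"dy":-0.12,"dz":0,"yaw":0,"fingers":0}
    - {"dx":0.27,"dy":-0.12,"dz":0,"yaw":0,"fingers":0}
    - {"dx":0.27,"dy":-0.12,"dz":0,"yaw":0,"fingers":0}
    - {"dx":0.27,"dy":-0.13,"dz":0,"yaw":0,"fingers":0}
    - {"dx":0.28,"dy":-0.13,"dz":0,"yaw":0,"fingers":0}
    - {"dx":0,"dy":0,"dz":0.2,"yaw":0,"fingers":0}
    - {"dx":0,"dy":0,"dz":0.26,"yaw":0,"fingers":0}
    - {"dx":0,"dy":0,"dz":0,"yaw":0,"fingers":0}
    - {"dx":0,"dy":0,"dz":0,"yaw":0,"fingers":0}

```text
clock: 22.1
position: [0.3767, 0.241, 0.1595]
tool_rot: [-3.14, 0.001, 1.571]
force: [-0.1, 0.2, 0.5]
grip_width: 0.0853
finger_force: 0.0
```

```bash
python3 - <<'E'
from h import *
s=grab_frame("side"); cv2.imwrite("pics/s6.png",cv2.resize(s[120:320,210:410],None,fx=3,fy=3)); print({k:readout.observe()[k] for k in("position","force")})
E
```

```text
{'position': array([0.3772102 , 0.2412225 , 0.16011298]), 'force': array([-0.37366924,  0.53220163, -0.18312509])}
```

View pics/s6.png

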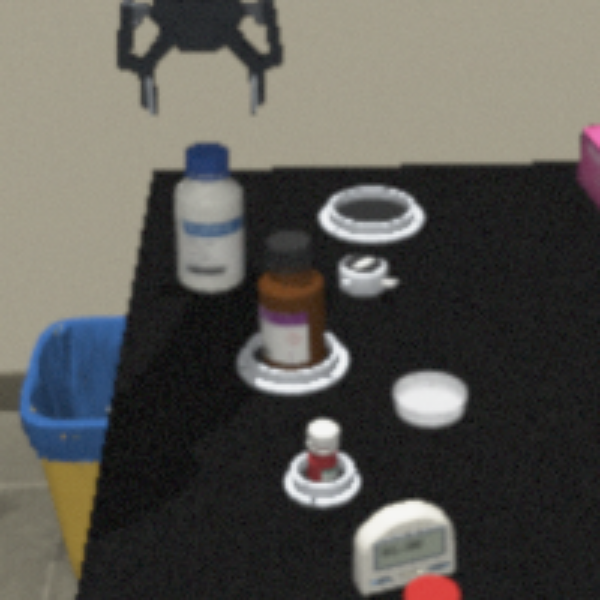

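The medium bottle is upright in its stand and the fingers are centred over the blue cap. I'll lower to TCP z of about 0.116 and grip.

>>> drive_tool:
  targets:
    - {"dx":0,"dy":0.002,"dz":0.2,"yaw":0,"fingers":0}
    - {"dx":0,"dy":0,"dz":0.15,"yaw":0,"fingers":0}
    - {"dx":0,"dy":0,"dz":0.09,"yaw":0,"fingers":0}
    - {"dx":0,"dy":0,"dz":0,"yaw":0,"fingers":0}
    - {"dx":0,"dy":0,"dz":0,"yaw":0,"fingers":0.2}
    - {"dx":0,"dy":0,"dz":0,"yaw":0,"fingers":0.3}
    - {"dx":0,"dy":0,"dz":0,"yaw":0,"fingers":0.4}
    - {"dx":0,"dy":0,"dz":0,"yaw":0,"fingers":0.5}
    - {"dx":0,"dy":0,"dz":0,"yaw":0,"fingers":0.6}
    - {"dx":0,"dy":0,"dz":0,"yaw":0,"fingers":1}
    - {"dx":0,"dy":0,"dz":0,"yaw":0,"fingers":1}
    - {"dx":0,"dy":0,"dz":0,"yaw":0,"fingers":1}
  squeeze: 70

```text
clock: 23.35
position: [0.3776, 0.2414, 0.1166]
tool_rot: [3.141, -0.0, 1.571]
force: [-2.6, -1.7, 18.0]
grip_width: 0.039
finger_force: 68.4
```

>>> drive_tool:
  targets:
    - {"dx":0,"dy":0,"dz":-0.05,"yaw":0,"fingers":1}
    - {"dx":0,"dy":0,"dz":-0.15,"yaw":0,"fingers":1}
    - {"dx":0,"dy":0,"dz":-0.3,"yaw":0,"fingers":1}
    - {"dx":0,"dy":0,"dz":-0.4,"yaw":0,"fingers":1}
    - {"dx":0,"dy":0,"dz":0,"yaw":0,"fingers":1}
    - {"dx":0,"dy":0,"dz":0,"yaw":0,"fingers":1}

```text
clock: 23.95
position: [0.3777, 0.2408, 0.206]
tool_rot: [3.14, -0.0, 1.57]
force: [0.0, -0.2, -4.9]
grip_width: 0.0395
finger_force: 71.7
```

>>> drive_tool:
  targets:
    - {"dx":0.1,"dy":0.14,"dz":0,"yaw":0,"fingers":1}
    - {"dx":0.17,"dy":0.23,"dz":0,"yaw":0,"fingers":1}
    - {"dx":0.22,"dy":0.3,"dz":0,"yaw":0,"fingers":1}
    - {"dx":0.22,"dy":0.3,"dz":0,"yaw":0,"fingers":1}
    - {"dx":0.22,"dy":0.3,"dz":0,"yaw":0,"fingers":1}
    - {"dx":0.16,"dy":0.22,"dz":0,"yaw":0,"fingers":1}
    - {"dx":0.08,"dy":0.13,"dz":0,"yaw":0,"fingers":1}
    - {"dx":0,"dy":0,"dz":0,"yaw":0,"fingers":1}
    - {"dx":0,"dy":0,"dz":0.2,"yaw":0,"fingers":1}
    - {"dx":0,"dy":0,"dz":0.3,"yaw":0,"fingers":1}
    - {"dx":0,"dy":0,"dz":0,"yaw":0,"fingers":1}
    - {"dx":0,"dy":0,"dz":0,"yaw":0,"fingers":1}

```text
clock: 25.15
position: [0.5387, 0.3579, 0.1554]
tool_rot: [-3.14, 0.001, 1.571]
force: [-0.2, -0.7, -3.7]
grip_width: 0.0389
finger_force: 72.4
```

```bash
python3 - <<'E'
from h import *
s=grab_frame("side"); cv2.imwrite("pics/s7.png",cv2.resize(s[90:290,230:430],None,fx=3,fy=3)); print({k:readout.observe()[k] for k in("position","force")})
E
```

```text
{'position': array([0.53929332, 0.35825805, 0.15640306]), 'force': array([ 0.02950724, -0.19243071, -2.29455817])}
```

View pics/s7.png

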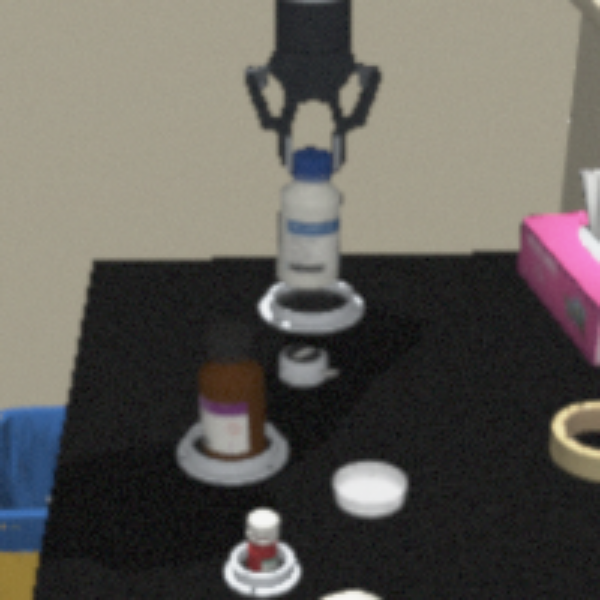

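The large bottle hangs upright over its stand. I'll lower and release.

>>> drive_tool:
  targets:
    - {"dx":0.002,"dy":0.002,"dz":0.12,"yaw":0,"fingers":1}
    - {"dx":0,"dy":0,"dz":0.1,"yaw":0,"fingers":1}
    - {"dx":0,"dy":0,"dz":0.07,"yaw":0,"fingers":1}
    - {"dx":0,"dy":0,"dz":0.03,"yaw":0,"fingers":1}
    - {"dx":0,"dy":0,"dz":0.01,"yaw":0,"fingers":1}
    - {"dx":0,"dy":0,"dz":0,"yaw":0,"fingers":1}
    - {"dx":0,"dy":0,"dz":0,"yaw":0,"fingers":1}

```text
clock: 25.9
position: [0.5398, 0.3585, 0.1231]
tool_rot: [3.141, -0.0, 1.571]
force: [0.6, 0.1, -3.8]
grip_width: 0.0394
finger_force: 72.4
```

>>> drive_tool:
  targets:
    - {"dx":0,"dy":0,"dz":0.012,"yaw":0,"fingers":1}
    - {"dx":0,"dy":0,"dz":0,"yaw":0,"fingers":1}
    - {"dx":0,"dy":0,"dz":0,"yaw":0,"fingers":0.5}
    - {"dx":0,"dy":0,"dz":0,"yaw":0,"fingers":0.4}
    - {"dx":0,"dy":0,"dz":0,"yaw":0,"fingers":0.3}
    - {"dx":0,"dy":0,"dz":0,"yaw":0,"fingers":0.2}
    - {"dx":0,"dy":0,"dz":0,"yaw":0,"fingers":0.1}
    - {"dx":0,"dy":0,"dz":0,"yaw":0,"fingers":0}
    - {"dx":0,"dy":0,"dz":0,"yaw":0,"fingers":0}
    - {"dx":0,"dy":0,"dz":-0.2,"yaw":0,"fingers":0}
    - {"dx":0,"dy":0,"dz":-0.4,"yaw":0,"fingers":0}
    - {"dx":0,"dy":0,"dz":-0.4,"yaw":0,"fingers":0}
    - {"dx":0,"dy":0,"dz":-0.2,"yaw":0,"fingers":0}
    - {"dx":0,"dy":0,"dz":0,"yaw":0,"fingers":0}

```text
clock: 27.3
position: [0.5405, 0.3592, 0.2449]
tool_rot: [3.138, -0.003, 1.571]
force: [-0.6, 0.5, -0.1]
grip_width: 0.0855
finger_force: 0.0
```

```bash
python3 - <<'E'
from h import *
s=grab_frame("side"); t=grab_frame("top"); cv2.imwrite("pics/s8.png",cv2.resize(s[140:390,230:450],None,fx=2.3,fy=2.3)); print({k:readout.observe()[k] for k in("position","force")})
hsv=cv2.cvtColor(t,cv2.COLOR_BGR2HSV)
w=((hsv[...,1]<60)&(hsv[...,2]>110)).astype(np.uint8)*255
r=(((hsv[...,0]<10)|(hsv[...,0]>170))&(hsv[...,1]>150)&(hsv[...,2]>90)).astype(np.uint8)*255
print("red");blobs("top",r,(455,205,520,270),.101)
print("vial");blobs("top",w,(340,232,404,296),.053,40)
print("timer",);blobs("top",w,(405,210,445,262),.06)
print("dish");blobs("top",w,(305,200,345,240),.016)
cv2.imwrite("pics/t8.png",cv2.resize(t[200:310,130:520],None,fx=2,fy=2,interpolation=cv2.INTER_CUBIC))
E
```

```text
{'position': array([0.53965955, 0.35819715, 0.24156226]), 'force': array([ 0.02270525, -0.58581841, -0.62493306])}
red
outer 228.0 px (496.0625, 230.3125) xy [ 0.5302 -0.3324] d 0.0353
vial
outer 553.5 px (372.0, 264.5) xy [ 0.4698 -0.0929] d 0.0536
hole 180.5 px (372.375, 264.2291564941406) xy [ 0.4701 -0.0936] d 0.0338
timer
outer 312.0 px (425.0355529785156, 237.37448120117188) xy [ 0.5229 -0.2013] d 0.0483
dish
outer 606.0 px (324.59234619140625, 220.64735412597656) xy [0.5659 0.0025] d 0.0594
```

View pics/s8.png

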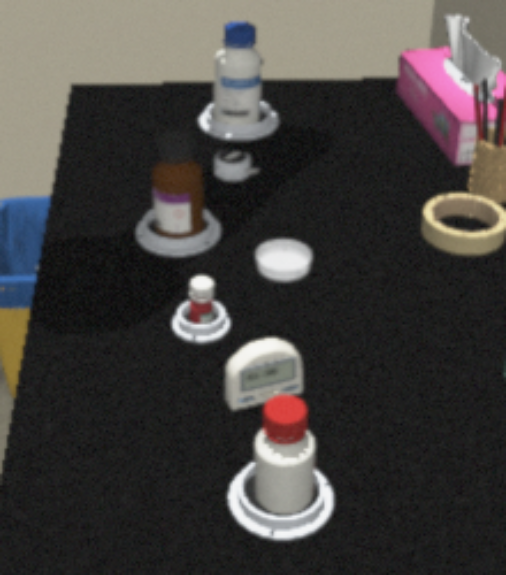

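View pics/t8.png

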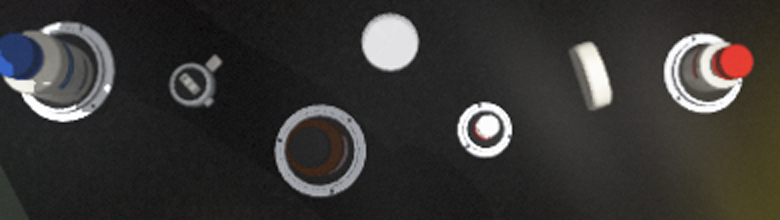

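```bash
python3 - <<'E'
from h import *
for p,z in(((373.3,262.8),.053),((288.3,274.3),.123),((139,227.3),.14)): print(ray("top",[p],z))
from workcell import workorder
print(workorder.job_done())
E
```

```text
[[ 0.47312564 -0.09566504  0.053     ]]
[[0.44934954 0.06952495 0.123     ]]
[[0.53880673 0.35168824 0.14      ]]
the job is handed in; nothing more can be done
None
```

All four bottles are upright in their own stands, the petri dish and timer have not moved, and the job is handed in at about 27 s. My last by-eye readings put the caps within 3 mm of stand centre (vial, small), 7 mm (large) and 8–9 mm (medium) against the 12 mm limit; the judge's verdict was not shown.

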